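Seat the polishing wheels along the rack

TASK

The five polishing wheels in the curved rack have worked up and stand proud. Trace along the row with your fingertips from the green-post end to the white-post end, gently pressing each wheel fully home in turn, one after another, and stay low over the row (fingertips within about 3 cm of the wheels) until the last one is home. Do not pull any wheel up, and leave the denture, jar and bowl where they stand.

Things in the scene. Friction and masses are not known exactly. Their poses are not given: they have to be found in the camera images.
- rack: Rack screwed to the bench: steel base plate 105 x 235 x 8 mm with a blue curved block, 34 mm wide, top 42 mm above the bench. Origin on the bench below the middle wheel, z up. The wheels stand on an arc of radius 110 mm centred at (-110, 0) mm in this frame, at -0.66, -0.33, 0, 0.33, 0.66 rad from its +x: the row runs along the rack's y, ends bent to -x, wheels 36 mm apart.
- start_post: Green round post, 18 mm across and 22 mm tall, standing on the base plate beyond one end of the row (either end): the row is worked from this end. Origin at its foot centre, 8 mm above the bench.
- end_post: White round post of the same size beyond the other end of the row. Origin at its foot centre.
- pol1 (a joint): How far polishing wheel 1 stands proud of its seat, m: 0 = fully home (collar on the block, hard stop), up to 0.016 when pulled up; starts at 0.005 to 0.009. Slides straight up and down against about 3 N of friction and stays where it is left.
- pol1_top (a point): Top centre of the brass screw head (9 mm across, 3 mm high) on wheel 1, a grey disc 22 mm across and 7 mm thick on a short steel mandrel; wheels are numbered 1 to 5 from the rack's -y end to its +y end. 56 mm above the bench when fully home.
- pol2 (a joint): How far polishing wheel 2 stands proud of its seat, m: 0 = fully home (collar on the block, hard stop), up to 0.016 when pulled up; starts at 0.005 to 0.009. Slides straight up and down against about 3 N of friction and stays where it is left.
- pol2_top (a point): Top centre of the brass screw head (9 mm across, 3 mm high) on wheel 2, a brick-red disc 22 mm across and 7 mm thick on a short steel mandrel; wheels are numbered 1 to 5 from the rack's -y end to its +y end. 56 mm above the bench when fully home.
- pol3 (a joint): How far polishing wheel 3 stands proud of its seat, m: 0 = fully home (collar on the block, hard stop), up to 0.016 when pulled up; starts at 0.005 to 0.009. Slides straight up and down against about 3 N of friction and stays where it is left.
- pol3_top (a point): Top centre of the brass screw head (9 mm across, 3 mm high) on wheel 3, a yellow disc 22 mm across and 7 mm thick on a short steel mandrel; wheels are numbered 1 to 5 from the rack's -y end to its +y end. 56 mm above the bench when fully home.
- pol4 (a joint): How far polishing wheel 4 stands proud of its seat, m: 0 = fully home (collar on the block, hard stop), up to 0.016 when pulled up; starts at 0.005 to 0.009. Slides straight up and down against about 3 N of friction and stays where it is left.
- pol4_top (a point): Top centre of the brass screw head (9 mm across, 3 mm high) on wheel 4, a tan disc 22 mm across and 7 mm thick on a short steel mandrel; wheels are numbered 1 to 5 from the rack's -y end to its +y end. 56 mm above the bench when fully home.
- pol5 (a joint): How far polishing wheel 5 stands proud of its seat, m: 0 = fully home (collar on the block, hard stop), up to 0.016 when pulled up; starts at 0.005 to 0.009. Slides straight up and down against about 3 N of friction and stays where it is left.
- pol5_top (a point): Top centre of the brass screw head (9 mm across, 3 mm high) on wheel 5, a white disc 22 mm across and 7 mm thick on a short steel mandrel; wheels are numbered 1 to 5 from the rack's -y end to its +y end. 56 mm above the bench when fully home.
- denture: Bystander: loose pink denture with white teeth, horseshoe about 55 mm across, 23 mm high; origin on the bench under its middle.
- jar: Bystander: loose amber jar, black cap, 52 mm across, 70 mm tall; origin at its underside centre.
- bowl: Bystander: loose green mixing bowl, 90 mm across the rim, 50 mm tall; origin at its underside centre.

How it is judged:
On the way, in this order (a step that is already met when the one before it is completed fails the run):
1. the first wheel, next to the green post, is home (((y of start_post in the frame of rack below 0 m and value of joint pol1 below 0.002 m) or (y of start_post in the frame of rack above 0 m and value of joint pol5 below 0.002 m))), for 0.1 s.
2. the second wheel is home (((y of start_post in the frame of rack below 0 m and value of joint pol2 below 0.002 m) or (y of start_post in the frame of rack above 0 m and value of joint pol4 below 0.002 m))), for 0.1 s.
3. the middle wheel is home (value of joint pol3 below 0.002 m), for 0.1 s.
4. the fourth wheel is home (((y of start_post in the frame of rack below 0 m and value of joint pol4 below 0.002 m) or (y of start_post in the frame of rack above 0 m and value of joint pol2 below 0.002 m))), for 0.1 s.
5. the last wheel, next to the white post, is home (((y of start_post in the frame of rack below 0 m and value of joint pol5 below 0.002 m) or (y of start_post in the frame of rack above 0 m and value of joint pol1 below 0.002 m))), for 0.1 s.
At the end, for the whole second after the job is handed in: All five wheels are within 2 mm of fully home, and the denture, jar and bowl rest within 15 mm of where they began (value of joint each of pol1, pol2, pol3, pol4, pol5 below 0.002 m and distance of each of denture, jar, bowl from where it was at the start of the episode below 0.015 m and linear speed of each of denture, jar, bowl below 0.02 m/s); the robot touches nothing.
It fails at once if a wheel was pulled up instead of pressed (stands more than 12 mm proud) (value of joint any of pol1, pol2, pol3, pol4, pol5 above 0.012 m).
It fails at once if the fingers pressed the rack or a wheel harder than 40 N (contact force between the fingers and rack above 40 N).
It fails at once if the hand left the row between the first and the last wheel (TCP more than 130 mm above the bench, or more than 130 mm sideways from the rack's origin) (value of joint any of pol1, pol2, pol3, pol4, pol5 below 0.002 m and not (value of joint each of pol1, pol2, pol3, pol4, pol5 below 0.002 m) and (z of the grasp point in the frame of rack above 0.13 m or horizontal distance between the grasp point and rack above 0.13 m)).
It fails at once if the denture, jar or bowl was shoved more than 15 mm, lifted or tipped (distance of any of denture, jar, bowl from where it was at the start of the episode above 0.015 m or angle between any of denture, jar, bowl's own z axis and vertical above 0.3 rad).
It also fails if it takes over 45 s, if anything falls off the work surface, if the arm or the gripper's body presses on something with over 40 N, if the wrist force passes 120 N, or if a joint passes its speed limit or range.

ROBOT

A 7-joint arm with a two-finger parallel gripper is mounted at the origin on the work surface. World frame = base frame: x ahead of the robot, y to its left, z up, the work surface at z = 0. Lengths are in m, angles in rad, forces in N, time in s.
With the tool pointing down it reaches from about 0.4 to 0.875 m from the base axis. Payload 6.5 kg.
Tool frame: the origin (TCP) lies between the finger pads, 19 mm behind the fingertips; this is the grasp point; z points along the fingers, y is the line along which they close (so a half turn about z gives the same grasp; the last joint's range is limited). The gripper opens to 88 mm and grips with 3 to 60 N. Pads are 18 mm wide; open, the fingers measure 123 mm over their backs; the gripper's body (75 mm by 187 mm) begins 45 mm behind the grasp point.
Start: joints at [1.282, 0.536, -0.004, 1.538, 0.003, 1.067, -0.071], TCP at [0.144, -0.634, 0.257] pointing down, gripper open.
Joint ranges: [-2.7, 2.7], [-0.37, 2.16], [-1.27, 1.26], [0.24, 2.4], [-1.31, 4.45], [0.19, 1.91], [-2.76, 2.76]. Speed limits (rad/s): [2.39, 2.39, 3.14, 3.14, 3.14, 3.14, 3.14].

INTERFACE

Orientations are given as a unit quaternion [x, y, z, w].
In Python, from plant import * gives the robot as it stands.
- The arm moves only by the tool jog_arm, never from a script. Its argument "motion" is a list of rows, each an object of numbers: "x", "y", "z": the shift along the tool's x, y, z in units of 0.5 m (1.0 is 0.5 m); "wx", "wy", "wz": the turn, a rotation vector about the tool's x, y, z in units of 90 degrees (1.0 is 90 degrees); "hand": the opening, from -1 (shut) to 1 (fully open). A call has 1 to 12 rows; each row is the pose to reach, as a shift and turn from the pose commanded when the call began, along the tool's axes at that moment; what a row does not reach only later rows make up. A row lasts 1/10 s, in which the tool goes at most 50 mm and 8.59 degrees, less where a joint would pass 70% of its speed; a pose out of reach is approached as far as the arm can. A call with a number of a shift or a turn outside -1 to 1 is refused whole. A call with a gripper value outside its range is refused whole. The fingers move at their own pace and stop on an object; the grip force is fixed at half the most. Time passes only in rows, so rows that repeat a pose let the fingers close. It gives the time, the measured TCP pose, the force, the opening and the grip force at its end, in the units of the state.
- get_obs(): the state, without advancing time (a new reading comes with each control period).
- snapshot(name): name is "side" or "top"; returns a dict with "image" (420x560x3 uint8, red, green, blue), "depth" (420x560 float32, m along the optical axis (not along the pixel's ray), 0 where there is no reading), "fx", "fy", "cx", "cy" (pixels), "dist_coeffs" ([k1, k2, p1, p2, k3] as OpenCV has them; the pictures are not rectified), "world_to_cam" (4x4, takes a point from world to camera coordinates). Camera axes: x right, y down, z forward; pixel columns grow to the right and rows downward; lengths in m; the calibration is good to about 2 mm. A picture is of the moment at which its call begins.
- hand_in(): hands the job in; it is judged then, once.
The state is a dict: "time": time; "joint_positions": joint angles; "qvel": joint speeds; "tau": joint torques, N m; "tcp_pos": TCP position; "tcp_rot": TCP orientation; "wrist_force": force on the tool from outside, world axes, zero at the start; "wrist_torque": the same for the moment, N m; "opening": finger opening in m; "finger_force": force on a finger pad.
Only numpy, scipy, OpenCV 4.12 (cv2) and the standard library are available. Lean on these libraries where they do the work, as an engineer would, in place of code of your own. Each camera call takes 0.05 s, during which the arm holds its last target. There are 200 camera calls.

## Working session

There is one attempt and no reset: what is moved stays moved. The work goes in short steps, Python scripts to look and compute and a tool call to move; the robot and the scene stay as the last step left them, time stands still between calls to the robot, and variables do not carry over. Pictures are saved under pics/ and viewed, at most 10 in all, crops included, and the job is handed in when it is done.

Besides the shell and the picture viewer there is one more tool, called after "Request:" as name(argument=value, ...), one argument or row to a line, values as JSON. jog_arm: Moves the arm, as the interface text tells. Its arguments: {"type":"object","properties":{"motion":{"type":"array","items":{"type":"object","properties":{"x":{"type":"number"},"y":{"type":"number"},"z":{"type":"number"},"wx":{"type":"number"},"wy":{"type":"number"},"wz":{"type":"number"},"hand":{"type":"number"}}}}},"required":["motion"]}

```bash
mkdir -p pics; python3 - <<'E'
from plant import *
import cv2,pickle
o=get_obs();print(o)
for n in("top","side"):
    s=snapshot(n);pickle.dump(s,open(n+".pkl","wb"))
    cv2.imwrite(f"pics/{n}0.png",cv2.cvtColor(s["image"],cv2.COLOR_RGB2BGR));print(n,s["fx"],s["dist_coeffs"],s["world_to_cam"])
E
```

```text
{'time': 0.0, 'joint_positions': array([ 1.28181428,  0.53716062, -0.00445193,  1.53886147,  0.00262782,
        1.067282  , -0.07120288]), 'qvel': array([-1.00240234e-03,  1.23700641e-03, -1.71957992e-05,  8.14144529e-05,
       -1.86482117e-03, -1.87369256e-03, -1.94250128e-04]), 'tau': array([ 6.14380788e-04, -5.70961118e+01,  9.91429612e-01, -2.51594442e+01,
       -5.61243994e-02,  1.79528858e-02,  1.76899248e-04]), 'tcp_pos': array([ 0.14347274, -0.63337782,  0.25654707]), 'tcp_rot': array([ 9.93796850e-01,  1.11207438e-01, -1.65456012e-04, -8.36682356e-04]), 'wrist_force': array([ 0.36057663,  0.84104592, -0.61554879]), 'wrist_torque': array([0.00098432, 0.05192342, 0.0053957 ]), 'finger_force': 0.0, 'opening': 0.08811304729852515}
top 420.6015652464589 [-0.06988441  0.          0.          0.          0.        ] [[-0.01703329 -0.99954938  0.02471645  0.01940885]
 [-0.99933666  0.01622344 -0.0326042   0.60235314]
 [ 0.03218852 -0.02525541 -0.99916268  0.96765147]
 [ 0.          0.          0.          1.        ]]
side 385.5854505870243 [-0.05108841  0.          0.          0.          0.        ] [[-0.97191537 -0.23510238 -0.01036256  0.60368493]
 [-0.12694024  0.5608331  -0.8181396   0.10402378]
 [ 0.19815824 -0.79384703 -0.57492626  0.68741904]
 [ 0.          0.          0.          1.        ]]
```

View pics/top0.png

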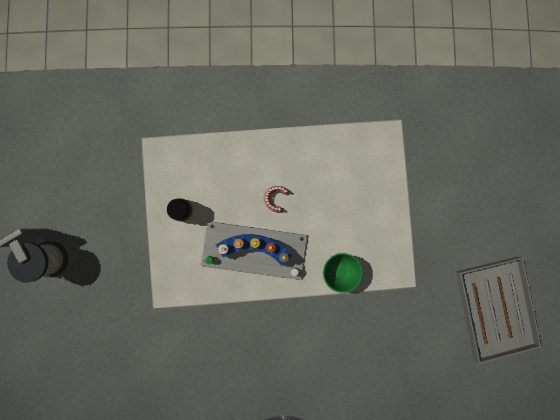

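View pics/side0.png

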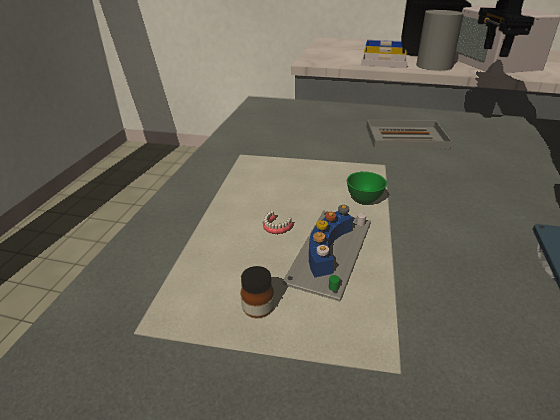

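The top view shows the wheels from white (223,249), tan (238,243), yellow (255,243), red (271,248) to grey (284,257). The green post is at (210,260) and the white post at (295,272). In the side view the wheels run from (322,250) to (344,210), with the jar at (257,290) and the bowl at (367,187). Work therefore starts at the white wheel (pol5). Next I'll make enlarged crops for precise measurement.

```bash
cat > h.py <<'E'
import numpy as np,cv2,pickle
def cam(n):
    s=pickle.load(open(n+".pkl","rb"));K=np.array([[s["fx"],0,s["cx"]],[0,s["fy"],s["cy"]],[0,0,1.]])
    return s,K,np.array(s["dist_coeffs"],float),np.array(s["world_to_cam"])
def norm(n,uv):
    s,K,D,T=cam(n);return cv2.undistortPoints(np.array(uv,float).reshape(-1,1,2),K,D)[:,0]
def cloud(n):
    s,K,D,T=cam(n);h,w=s["depth"].shape
    u,v=np.meshgrid(np.arange(w),np.arange(h));p=norm(n,np.c_[u.ravel(),v.ravel()]);d=s["depth"].ravel()
    P=np.c_[p*d[:,None],d];return ((P-T[:3,3])@T[:3,:3]).reshape(h,w,3)
def proj(n,X):
    s,K,D,T=cam(n);return cv2.projectPoints(np.array(X,float),cv2.Rodrigues(T[:3,:3])[0],T[:3,3],K,D)[0][:,0]
E
python3 - <<'E'
from h import *
C=cloud("top")
for n,u,v in[("w5",223,249),("w4",238,243),("w3",255,243),("w2",271,248),("w1",284,257),("g",210,260),("w",295,272),("jar",178,209),("dent",268,200),("mat",220,180)]:
    Q=C[v-3:v+4,u-3:v and u+4].reshape(-1,3);q=Q[Q[:,2]>np.percentile(Q[:,2],70)];print(n,q.mean(0).round(4),q[:,2].max().round(4))
a=cam("top")[0]["image"][215:287,195:312];b=cam("side")[0]["image"][195:305,280:380]
for k,(i,f) in {"tc":(a,6),"sc":(b,5)}.items(): cv2.imwrite(f"pics/{k}.png",cv2.cvtColor(cv2.resize(i,None,fx=f,fy=f,interpolation=cv2.INTER_CUBIC),cv2.COLOR_RGB2BGR))
E
```

```text
w5 [0.5213 0.1256 0.0645] 0.0662
w4 [0.5326 0.0927 0.0646] 0.0682
w3 [0.533  0.0551 0.0652] 0.0674
w2 [0.5201 0.0226 0.0624] 0.0636
w1 [ 0.5042 -0.0035  0.126 ] 0.986
g [0.5003 0.1521 0.0953] 0.986
w [ 0.4655 -0.0312  0.0321] 0.0343
jar [0.6114 0.2202 0.0721] 0.0736
dent [0.6277 0.0281 0.023 ] 0.0256
mat [0.6808 0.137  0.0033] 0.0059
```

View pics/tc.png

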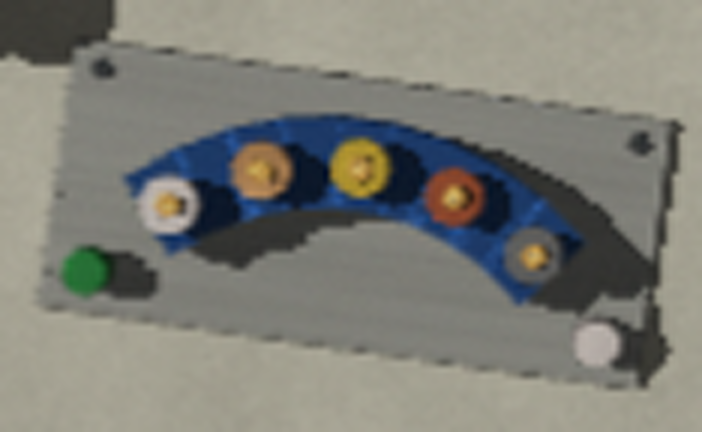

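View pics/sc.png

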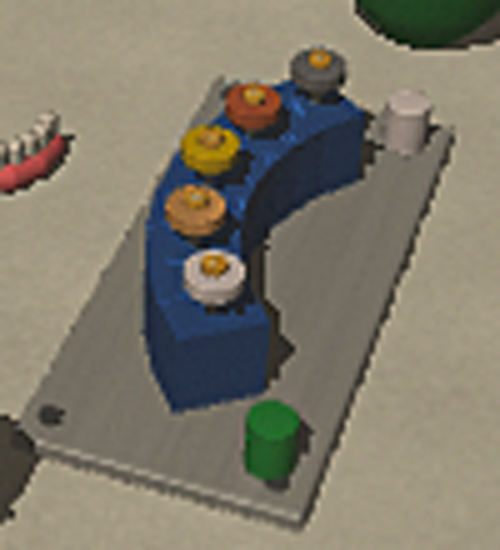

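The top crop shows the brass heads at (170,205), (260,170), (362,168), (457,196) and (535,256). The side crop shows the same heads at (214,265), (197,201), (210,138), (254,96) and (319,59). I'll triangulate these and fit the rack pose.

```bash
python3 - <<'E'
from h import *
from scipy.optimize import least_squares
t=np.array([[170,205],[260,170],[362,168],[457,196],[535,256]]);s=np.array([[214,265],[197,201],[210,138],[254,96],[319,59]])
T=(t+.5)/6-.5+[195,215];S=(s+.5)/5-.5+[280,195]
X=cv2.triangulatePoints(cam("top")[3][:3],cam("side")[3][:3],norm("top",T).T,norm("side",S).T);X=(X[:3]/X[3]).T
print("tri",X.round(4))
a=np.array([.66,.33,0,-.33,-.66]);m=np.c_[.11*np.cos(a)-.11,.11*np.sin(a)]
def W(p):
    c,n=np.cos(p[2]),np.sin(p[2]);return np.c_[m@np.array([[c,n],[-n,c]])+p[:2],.056+p[3:8]]
f=lambda p:np.r_[(proj("top",W(p))-T).ravel(),(proj("side",W(p))-S).ravel(),(p[3:]-.007)/.004]
r=least_squares(f,[.53,.055,0]+[.007]*5,x_scale=[.01,.01,.1]+[.01]*5);print(r.x.round(4),"\n",W(r.x).round(4),np.abs(r.fun[:20]).max())
C=cloud("top")
p=r.x
for i,(u,v) in enumerate(T.round().astype(int)):
    Q=C[v-1:v+2,u-1:u+2].reshape(-1,3);print("depth",np.median(Q,0).round(4))
E
```

```text
tri [[ 0.5206  0.1257  0.0616]
 [ 0.5324  0.0926  0.0618]
 [ 0.533   0.0554  0.0627]
 [ 0.5216  0.0208  0.0598]
 [ 0.4996 -0.0072  0.0617]]
[ 0.5328  0.0559 -0.1551  0.0061  0.0058  0.007   0.005   0.006 ] 
 [[ 0.5204  0.1261  0.0621]
 [ 0.5325  0.092   0.0618]
 [ 0.5328  0.0559  0.063 ]
 [ 0.5215  0.0216  0.061 ]
 [ 0.4996 -0.0072  0.062 ]] 0.4524926941496119
depth [0.5206 0.1252 0.0636]
depth [0.5331 0.0924 0.064 ]
depth [0.5325 0.0553 0.0646]
depth [0.5229 0.0204 0.0617]
depth [ 0.5007 -0.0076  0.0633]
```

Request:
jog_arm(
  motion=[
    {"x":0.074,"y":-0.052,"z":0.01,"wz":-0.07,"hand":-1},
    {"x":0.149,"y":-0.103,"z":0.02,"wz":-0.15,"hand":-1},
    {"x":0.223,"y":-0.155,"z":0.03,"wz":-0.23,"hand":-1},
    {"x":0.298,"y":-0.206,"z":0.04,"wz":-0.3,"hand":-1},
    {"x":0.372,"y":-0.258,"z":0.05,"wz":-0.38,"hand":-1},
    {"x":0.446,"y":-0.31,"z":0.06,"wz":-0.46,"hand":-1},
    {"x":0.521,"y":-0.361,"z":0.07,"wz":-0.53,"hand":-1},
    {"x":0.595,"y":-0.413,"z":0.08,"wz":-0.61,"hand":-1},
    {"x":0.67,"y":-0.464,"z":0.09,"wz":-0.68,"hand":-1},
    {"x":0.744,"y":-0.516,"z":0.1,"wz":-0.76,"hand":-1},
    {"x":0.744,"y":-0.516,"z":0.1,"wz":-0.76,"hand":-1},
    {"x":0.744,"y":-0.516,"z":0.1,"wz":-0.76,"hand":-1},
  ],
)

```text
schema error: expected keys x, y, z, wx, wy, wz, hand
```

Request:
jog_arm(
  motion=[
    {"x":0.074,"y":-0.052,"z":0.01,"wx":0,"wy":0,"wz":-0.07,"hand":-1},
    {"x":0.149,"y":-0.103,"z":0.02,"wx":0,"wy":0,"wz":-0.15,"hand":-1},
    {"x":0.223,"y":-0.155,"z":0.03,"wx":0,"wy":0,"wz":-0.23,"hand":-1},
    {"x":0.298,"y":-0.206,"z":0.04,"wx":0,"wy":0,"wz":-0.3,"hand":-1},
    {"x":0.372,"y":-0.258,"z":0.05,"wx":0,"wy":0,"wz":-0.38,"hand":-1},
    {"x":0.446,"y":-0.31,"z":0.06,"wx":0,"wy":0,"wz":-0.46,"hand":-1},
    {"x":0.521,"y":-0.361,"z":0.07,"wx":0,"wy":0,"wz":-0.53,"hand":-1},
    {"x":0.595,"y":-0.413,"z":0.08,"wx":0,"wy":0,"wz":-0.61,"hand":-1},
    {"x":0.67,"y":-0.464,"z":0.09,"wx":0,"wy":0,"wz":-0.68,"hand":-1},
    {"x":0.744,"y":-0.516,"z":0.1,"wx":0,"wy":0,"wz":-0.76,"hand":-1},
    {"x":0.744,"y":-0.516,"z":0.1,"wx":0,"wy":0,"wz":-0.76,"hand":-1},
    {"x":0.744,"y":-0.516,"z":0.1,"wx":0,"wy":0,"wz":-0.76,"hand":-1},
  ],
)

```text
time: 1.3
tcp_pos: [0.4496, -0.2993, 0.207]
tcp_rot: [0.759, 0.651, -0.0, -0.001]
wrist_force: [-0.1, -0.2, -1.0]
opening: 0.0004
finger_force: 0.0
```

Request:
jog_arm(
  motion=[
    {"x":0.09,"y":0.001,"z":0,"wx":0,"wy":0,"wz":0,"hand":-1},
    {"x":0.18,"y":0.002,"z":0,"wx":0,"wy":0,"wz":0,"hand":-1},
    {"x":0.27,"y":0.003,"z":0,"wx":0,"wy":0,"wz":0,"hand":-1},
    {"x":0.36,"y":0.004,"z":0,"wx":0,"wy":0,"wz":0,"hand":-1},
    {"x":0.45,"y":0.005,"z":0.03,"wx":0,"wy":0,"wz":0,"hand":-1},
    {"x":0.54,"y":0.006,"z":0.06,"wx":0,"wy":0,"wz":0,"hand":-1},
    {"x":0.63,"y":0.007,"z":0.09,"wx":0,"wy":0,"wz":0,"hand":-1},
    {"x":0.72,"y":0.008,"z":0.12,"wx":0,"wy":0,"wz":0,"hand":-1},
    {"x":0.8,"y":0.009,"z":0.15,"wx":0,"wy":0,"wz":0,"hand":-1},
    {"x":0.862,"y":0.01,"z":0.19,"wx":0,"wy":0,"wz":0,"hand":-1},
    {"x":0.862,"y":0.01,"z":0.194,"wx":0,"wy":0,"wz":0,"hand":-1},
    {"x":0.862,"y":0.01,"z":0.194,"wx":0,"wy":0,"wz":0,"hand":-1},
  ],
)

```text
time: 2.5
tcp_pos: [0.5203, 0.1233, 0.1097]
tcp_rot: [0.76, 0.65, -0.001, 0.0]
wrist_force: [-0.2, -1.1, 0.6]
opening: 0.0003
finger_force: 0.0
```

```bash
python3 - <<'E'
from plant import *
import cv2,pickle
ims=[]
for n,(r,c) in {"top":(195,195),"side":(150,260)}.items():
    s=snapshot(n);i=s["image"][r:r+130,c:c+130];ims.append(cv2.resize(i,None,fx=3,fy=3,interpolation=cv2.INTER_CUBIC))
cv2.imwrite("pics/chk.png",cv2.cvtColor(cv2.hconcat(ims),cv2.COLOR_RGB2BGR));print(get_obs()["tcp_pos"],get_obs()["joint_positions"])
E
```

```text
[0.52091615 0.1222413  0.11061726] [ 0.00863495  0.59420544 -0.41930884  1.9239164   0.36496623  0.69863397
 -0.78778786]
```

View pics/chk.png

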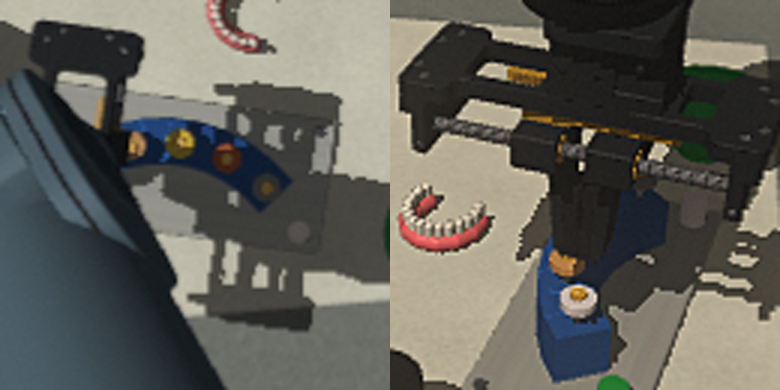

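The right panel shows the closed fingertips above the row, with the white wheel clear in front and below at (577,300). The measured y is about 3 mm short of the target, so I'll correct that while descending slowly.

Request:
jog_arm(
  motion=[
    {"x":0.006,"y":0,"z":0.015,"wx":0,"wy":0,"wz":0,"hand":-1},
    {"x":0.006,"y":0,"z":0.03,"wx":0,"wy":0,"wz":0,"hand":-1},
    {"x":0.006,"y":0,"z":0.04,"wx":0,"wy":0,"wz":0,"hand":-1},
    {"x":0.006,"y":0,"z":0.046,"wx":0,"wy":0,"wz":0,"hand":-1},
    {"x":0.006,"y":0,"z":0.046,"wx":0,"wy":0,"wz":0,"hand":-1},
  ],
)

```text
time: 3.1
tcp_pos: [0.5206, 0.1278, 0.0868]
tcp_rot: [0.759, 0.651, -0.0, -0.0]
wrist_force: [-0.5, 0.2, 0.0]
opening: 0.0005
finger_force: 0.0
```

```bash
python3 -c "
from plant import *
o=get_obs();print(o['tcp_pos'],o['wrist_force'])"
```

```text
[0.5206178  0.12775149 0.08683672] [-0.47565038  0.16355901  0.03090004]
```

Request:
jog_arm(
  motion=[
    {"x":-0.002,"y":0,"z":0.004,"wx":0,"wy":0,"wz":0,"hand":-1},
    {"x":-0.002,"y":0,"z":0.008,"wx":0,"wy":0,"wz":0,"hand":-1},
    {"x":-0.002,"y":0,"z":0.011,"wx":0,"wy":0,"wz":0,"hand":-1},
    {"x":-0.002,"y":0,"z":0.014,"wx":0,"wy":0,"wz":0,"hand":-1},
    {"x":-0.002,"y":0,"z":0.016,"wx":0,"wy":0,"wz":0,"hand":-1},
    {"x":-0.002,"y":0,"z":0.018,"wx":0,"wy":0,"wz":0,"hand":-1},
    {"x":-0.002,"y":0,"z":0.02,"wx":0,"wy":0,"wz":0,"hand":-1},
    {"x":-0.002,"y":0,"z":0.02,"wx":0,"wy":0,"wz":0,"hand":-1},
  ],
)

```text
time: 3.9
tcp_pos: [0.5209, 0.1269, 0.0773]
tcp_rot: [0.759, 0.651, 0.0, 0.0]
wrist_force: [0.9, 0.2, 0.6]
opening: 0.0004
finger_force: 0.5
```

Request:
jog_arm(
  motion=[
    {"x":0,"y":0,"z":0.002,"wx":0,"wy":0,"wz":0,"hand":-1},
    {"x":0,"y":0,"z":0.004,"wx":0,"wy":0,"wz":0,"hand":-1},
  ],
)

```text
time: 4.1
tcp_pos: [0.5209, 0.1269, 0.0754]
tcp_rot: [0.759, 0.651, 0.0, 0.0]
wrist_force: [-0.1, -2.1, 2.4]
opening: 0.0004
finger_force: 1.4
```

Request:
jog_arm(
  motion=[
    {"x":0,"y":0,"z":0.002,"wx":0,"wy":0,"wz":0,"hand":-1},
    {"x":0,"y":0,"z":0.002,"wx":0,"wy":0,"wz":0,"hand":-1},
  ],
)

```text
time: 4.3
tcp_pos: [0.521, 0.1269, 0.075]
tcp_rot: [0.759, 0.651, -0.0, 0.0]
wrist_force: [-2.4, -1.7, 10.4]
opening: 0.0004
finger_force: 4.9
```

Wheel 5 is home: the force rose sharply at TCP 0.075, exactly the home height. Next is wheel 4.

Request:
jog_arm(
  motion=[
    {"x":0,"y":0,"z":-0.015,"wx":0,"wy":0,"wz":0,"hand":-1},
    {"x":0,"y":0,"z":-0.03,"wx":0,"wy":0,"wz":0,"hand":-1},
    {"x":-0.022,"y":0.011,"z":-0.03,"wx":0,"wy":0,"wz":0,"hand":-1},
    {"x":-0.044,"y":0.022,"z":-0.03,"wx":0,"wy":0,"wz":0,"hand":-1},
    {"x":-0.065,"y":0.033,"z":-0.03,"wx":0,"wy":0,"wz":0,"hand":-1},
    {"x":-0.065,"y":0.033,"z":-0.03,"wx":0,"wy":0,"wz":0,"hand":-1},
    {"x":-0.065,"y":0.033,"z":-0.024,"wx":0,"wy":0,"wz":0,"hand":-1},
  ],
)

```text
time: 5.0
tcp_pos: [0.5324, 0.0918, 0.0863]
tcp_rot: [0.76, 0.65, 0.0, -0.0]
wrist_force: [-0.7, 0.5, -0.3]
opening: 0.0002
finger_force: 0.0
```

Request:
jog_arm(
  motion=[
    {"x":0,"y":0,"z":0.004,"wx":0,"wy":0,"wz":0,"hand":-1},
    {"x":0,"y":0,"z":0.008,"wx":0,"wy":0,"wz":0,"hand":-1},
    {"x":0,"y":0,"z":0.012,"wx":0,"wy":0,"wz":0,"hand":-1},
    {"x":0,"y":0,"z":0.015,"wx":0,"wy":0,"wz":0,"hand":-1},
    {"x":0,"y":0,"z":0.018,"wx":0,"wy":0,"wz":0,"hand":-1},
    {"x":0,"y":0,"z":0.02,"wx":0,"wy":0,"wz":0,"hand":-1},
    {"x":0,"y":0,"z":0.02,"wx":0,"wy":0,"wz":0,"hand":-1},
  ],
)

```text
time: 5.7
tcp_pos: [0.5322, 0.0926, 0.0763]
tcp_rot: [0.759, 0.651, 0.0, -0.0]
wrist_force: [0.8, -0.5, -0.1]
opening: 0.0006
finger_force: 0.0
```

Request:
jog_arm(
  motion=[
    {"x":0,"y":0,"z":0.002,"wx":0,"wy":0,"wz":0,"hand":-1},
    {"x":0,"y":0,"z":0.004,"wx":0,"wy":0,"wz":0,"hand":-1},
  ],
)

```text
time: 5.9
tcp_pos: [0.5324, 0.0923, 0.0748]
tcp_rot: [0.759, 0.651, 0.0, 0.0]
wrist_force: [-4.1, 0.0, 16.6]
opening: 0.0005
finger_force: 8.3
```

Request:
jog_arm(
  motion=[
    {"x":0,"y":0,"z":0.002,"wx":0,"wy":0,"wz":0,"hand":-1},
    {"x":0,"y":0,"z":0.002,"wx":0,"wy":0,"wz":0,"hand":-1},
  ],
)

```text
time: 6.1
tcp_pos: [0.5324, 0.0924, 0.0748]
tcp_rot: [0.759, 0.651, -0.0, 0.0]
wrist_force: [-5.5, -1.4, 18.6]
opening: 0.0005
finger_force: 9.0
```

Wheel 4 is home. Next is wheel 3.

Request:
jog_arm(
  motion=[
    {"x":0,"y":0,"z":-0.016,"wx":0,"wy":0,"wz":0,"hand":-1},
    {"x":0,"y":0,"z":-0.032,"wx":0,"wy":0,"wz":0,"hand":-1},
    {"x":-0.024,"y":0.004,"z":-0.032,"wx":0,"wy":0,"wz":0,"hand":-1},
    {"x":-0.048,"y":0.008,"z":-0.032,"wx":0,"wy":0,"wz":0,"hand":-1},
    {"x":-0.072,"y":0.012,"z":-0.032,"wx":0,"wy":0,"wz":0,"hand":-1},
    {"x":-0.072,"y":0.012,"z":-0.032,"wx":0,"wy":0,"wz":0,"hand":-1},
    {"x":-0.072,"y":0.012,"z":-0.026,"wx":0,"wy":0,"wz":0,"hand":-1},
  ],
)

```text
time: 6.8
tcp_pos: [0.5327, 0.0552, 0.0863]
tcp_rot: [0.76, 0.65, 0.0, 0.0]
wrist_force: [-0.3, 0.2, 0.0]
opening: 0.0002
finger_force: 0.0
```

Request:
jog_arm(
  motion=[
    {"x":0,"y":0,"z":0.004,"wx":0,"wy":0,"wz":0,"hand":-1},
    {"x":0,"y":0,"z":0.008,"wx":0,"wy":0,"wz":0,"hand":-1},
    {"x":0,"y":0,"z":0.012,"wx":0,"wy":0,"wz":0,"hand":-1},
    {"x":0,"y":0,"z":0.015,"wx":0,"wy":0,"wz":0,"hand":-1},
    {"x":0,"y":0,"z":0.018,"wx":0,"wy":0,"wz":0,"hand":-1},
    {"x":0,"y":0,"z":0.02,"wx":0,"wy":0,"wz":0,"hand":-1},
    {"x":0,"y":0,"z":0.02,"wx":0,"wy":0,"wz":0,"hand":-1},
  ],
)

```text
time: 7.5
tcp_pos: [0.5325, 0.0561, 0.0762]
tcp_rot: [0.759, 0.651, 0.0, -0.0]
wrist_force: [-0.1, 0.3, 0.2]
opening: 0.0003
finger_force: 0.0
```

Request:
jog_arm(
  motion=[
    {"x":0,"y":0,"z":0.002,"wx":0,"wy":0,"wz":0,"hand":-1},
    {"x":0,"y":0,"z":0.004,"wx":0,"wy":0,"wz":0,"hand":-1},
  ],
)

```text
time: 7.7
tcp_pos: [0.5327, 0.056, 0.0749]
tcp_rot: [0.759, 0.651, 0.0, 0.0]
wrist_force: [-4.9, -0.5, 17.4]
opening: 0.0002
finger_force: 8.5
```

Wheel 3 is home. Next is wheel 2.

Request:
jog_arm(
  motion=[
    {"x":0,"y":0,"z":0,"wx":0,"wy":0,"wz":0,"hand":-1},
    {"x":0,"y":0,"z":-0.015,"wx":0,"wy":0,"wz":0,"hand":-1},
    {"x":0,"y":0,"z":-0.03,"wx":0,"wy":0,"wz":0,"hand":-1},
    {"x":-0.024,"y":-0.004,"z":-0.03,"wx":0,"wy":0,"wz":0,"hand":-1},
    {"x":-0.048,"y":-0.008,"z":-0.03,"wx":0,"wy":0,"wz":0,"hand":-1},
    {"x":-0.071,"y":-0.012,"z":-0.03,"wx":0,"wy":0,"wz":0,"hand":-1},
    {"x":-0.071,"y":-0.012,"z":-0.03,"wx":0,"wy":0,"wz":0,"hand":-1},
    {"x":-0.071,"y":-0.012,"z":-0.024,"wx":0,"wy":0,"wz":0,"hand":-1},
  ],
)

```text
time: 8.5
tcp_pos: [0.5212, 0.0211, 0.0864]
tcp_rot: [0.76, 0.65, 0.0, 0.0]
wrist_force: [-0.9, 0.6, 0.4]
opening: 0.0007
finger_force: 0.0
```

Request:
jog_arm(
  motion=[
    {"x":0,"y":0,"z":0.004,"wx":0,"wy":0,"wz":0,"hand":-1},
    {"x":0,"y":0,"z":0.008,"wx":0,"wy":0,"wz":0,"hand":-1},
    {"x":0,"y":0,"z":0.012,"wx":0,"wy":0,"wz":0,"hand":-1},
    {"x":0,"y":0,"z":0.015,"wx":0,"wy":0,"wz":0,"hand":-1},
    {"x":0,"y":0,"z":0.018,"wx":0,"wy":0,"wz":0,"hand":-1},
    {"x":0,"y":0,"z":0.02,"wx":0,"wy":0,"wz":0,"hand":-1},
    {"x":0,"y":0,"z":0.02,"wx":0,"wy":0,"wz":0,"hand":-1},
  ],
)

```text
time: 9.2
tcp_pos: [0.5212, 0.0219, 0.0763]
tcp_rot: [0.759, 0.651, 0.0, -0.0]
wrist_force: [-0.1, 0.3, 0.4]
opening: 0.0005
finger_force: 0.1
```

Request:
jog_arm(
  motion=[
    {"x":0,"y":0,"z":0.002,"wx":0,"wy":0,"wz":0,"hand":-1},
    {"x":0,"y":0,"z":0.004,"wx":0,"wy":0,"wz":0,"hand":-1},
  ],
)

```text
time: 9.4
tcp_pos: [0.5213, 0.0218, 0.0748]
tcp_rot: [0.759, 0.651, 0.0, 0.0]
wrist_force: [-5.3, 0.5, 17.6]
opening: 0.0004
finger_force: 8.7
```

Wheel 2 is home. The last one is wheel 1.

Request:
jog_arm(
  motion=[
    {"x":0,"y":0,"z":0,"wx":0,"wy":0,"wz":0,"hand":-1},
    {"x":0,"y":0,"z":-0.015,"wx":0,"wy":0,"wz":0,"hand":-1},
    {"x":0,"y":0,"z":-0.03,"wx":0,"wy":0,"wz":0,"hand":-1},
    {"x":-0.022,"y":-0.011,"z":-0.03,"wx":0,"wy":0,"wz":0,"hand":-1},
    {"x":-0.044,"y":-0.022,"z":-0.03,"wx":0,"wy":0,"wz":0,"hand":-1},
    {"x":-0.064,"y":-0.034,"z":-0.03,"wx":0,"wy":0,"wz":0,"hand":-1},
    {"x":-0.064,"y":-0.034,"z":-0.03,"wx":0,"wy":0,"wz":0,"hand":-1},
    {"x":-0.064,"y":-0.034,"z":-0.024,"wx":0,"wy":0,"wz":0,"hand":-1},
  ],
)

```text
time: 10.2
tcp_pos: [0.4995, -0.0078, 0.0865]
tcp_rot: [0.76, 0.65, 0.0, 0.0]
wrist_force: [-1.1, -0.3, 0.4]
opening: 0.0004
finger_force: 0.0
```

Request:
jog_arm(
  motion=[
    {"x":0,"y":0,"z":0.004,"wx":0,"wy":0,"wz":0,"hand":-1},
    {"x":0,"y":0,"z":0.008,"wx":0,"wy":0,"wz":0,"hand":-1},
    {"x":0,"y":0,"z":0.012,"wx":0,"wy":0,"wz":0,"hand":-1},
    {"x":0,"y":0,"z":0.015,"wx":0,"wy":0,"wz":0,"hand":-1},
    {"x":0,"y":0,"z":0.018,"wx":0,"wy":0,"wz":0,"hand":-1},
    {"x":0,"y":0,"z":0.02,"wx":0,"wy":0,"wz":0,"hand":-1},
    {"x":0,"y":0,"z":0.02,"wx":0,"wy":0,"wz":0,"hand":-1},
  ],
)

```text
time: 10.9
tcp_pos: [0.4996, -0.0071, 0.0763]
tcp_rot: [0.759, 0.651, 0.0, -0.0]
wrist_force: [-0.1, -0.0, 0.4]
opening: 0.0001
finger_force: 0.3
```

Request:
jog_arm(
  motion=[
    {"x":0,"y":0,"z":0.002,"wx":0,"wy":0,"wz":0,"hand":-1},
    {"x":0,"y":0,"z":0.004,"wx":0,"wy":0,"wz":0,"hand":-1},
    {"x":0,"y":0,"z":0.004,"wx":0,"wy":0,"wz":0,"hand":-1},
  ],
)

```text
time: 11.2
tcp_pos: [0.4996, -0.0072, 0.075]
tcp_rot: [0.759, 0.651, 0.0, 0.0]
wrist_force: [-1.6, 1.5, 10.1]
opening: 0.0005
finger_force: 4.9
```

Wheel 1 is home. I'll lift straight up and check.

Request:
jog_arm(
  motion=[
    {"x":0,"y":0,"z":-0.02,"wx":0,"wy":0,"wz":0,"hand":-1},
    {"x":0,"y":0,"z":-0.06,"wx":0,"wy":0,"wz":0,"hand":-1},
    {"x":0,"y":0,"z":-0.14,"wx":0,"wy":0,"wz":0,"hand":-1},
    {"x":0,"y":0,"z":-0.22,"wx":0,"wy":0,"wz":0,"hand":-1},
    {"x":-0.08,"y":0,"z":-0.3,"wx":0,"wy":0,"wz":0,"hand":-1},
    {"x":-0.16,"y":0,"z":-0.32,"wx":0,"wy":0,"wz":0,"hand":-1},
    {"x":-0.24,"y":0,"z":-0.32,"wx":0,"wy":0,"wz":0,"hand":-1},
    {"x":-0.32,"y":0,"z":-0.32,"wx":0,"wy":0,"wz":0,"hand":-1},
    {"x":-0.4,"y":0,"z":-0.32,"wx":0,"wy":0,"wz":0,"hand":-1},
    {"x":-0.4,"y":0,"z":-0.32,"wx":0,"wy":0,"wz":0,"hand":-1},
    {"x":-0.4,"y":0,"z":-0.32,"wx":0,"wy":0,"wz":0,"hand":-1},
  ],
)

```text
time: 12.3
tcp_pos: [0.4681, -0.2058, 0.2344]
tcp_rot: [0.76, 0.65, -0.0, -0.0]
wrist_force: [0.2, 0.6, 0.2]
opening: 0.0002
finger_force: 0.0
```

```bash
python3 - <<'E'
from plant import *
import cv2
s=snapshot("side");i=s["image"][150:320,230:400]
cv2.imwrite("pics/end.png",cv2.cvtColor(cv2.resize(i,None,fx=3.5,fy=3.5,interpolation=cv2.INTER_CUBIC),cv2.COLOR_RGB2BGR))
E
```

```text
(no output)
```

View pics/end.png

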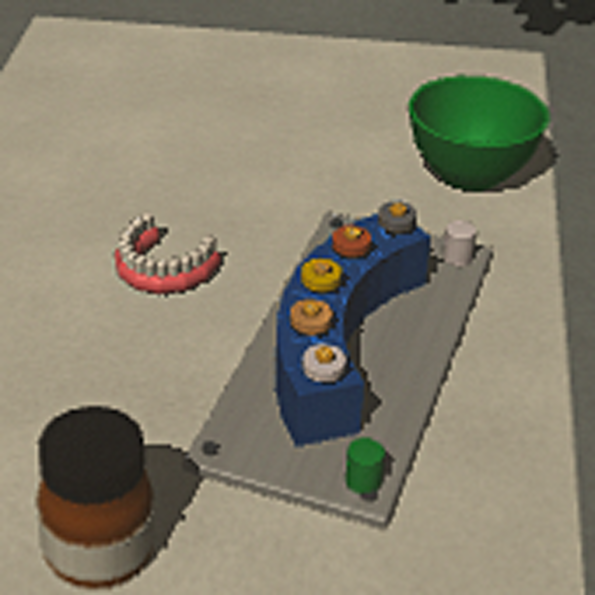

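All five wheels, from (325,362) to (398,215), sit low on the block. The denture, jar and bowl are where they began, and the hand is clear.

```bash
python3 -c "
from plant import *
print(hand_in())"
```

```text
the job is handed in; nothing more can be done
None
```

I pressed all five wheels home in order from the green post to the white post, with the highest wrist-force reading about 19 N and the denture, jar and bowl untouched; the job is handed in, but no verdict came back.

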